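# Seat the spool-hub cone in its taper cup and rock it to prove it runs free

### The arm

A 6-joint arm with a two-finger parallel gripper is mounted at the origin on the work surface. World frame = base frame: x ahead of the robot, y to its left, z up, the work surface at z = 0. Lengths are in mm, angles in rad, forces in N, time in s.
With the tool pointing down it reaches from about 275 to 1000 mm from the base axis. Payload 8.4 kg.
Tool frame: the origin (TCP) lies between the finger pads, 19 mm behind the fingertips; this is the grasp point; z points along the fingers, y is the line along which they close (so a half turn about z gives the same grasp; the last joint's range is limited). The gripper opens to 85 mm and grips with 20 to 120 N. Pads are 22 mm wide; open, the fingers measure 114 mm over their backs; the gripper's body (76 mm by 85 mm) begins 54 mm behind the grasp point. The pads swing forward as they close: fully open they stand 13 mm farther back than shut.
Start: joints at [1.223, 0.353, 1.633, -0, 1.155, -0.002], TCP at [211.842, 588.006, 249.981] pointing down, gripper open.
Joint ranges: [-2.63, 2.63], [-0.92, 2.1], [0.06, 2.66], [-1.3, 4.44], [0, 2.69], [-3.02, 3.02]. Speed limits (rad/s): [2.22, 2.22, 2.79, 3.14, 3.14, 3.14].

### API

Orientations are given as [roll, pitch, yaw] about the fixed x, y, z axes, in that order (R = Rz(yaw) Ry(pitch) Rx(roll)).
In Python, from rig import r, imaging gives the robot as it stands. The module is installed in compiled form; this text tells all that it offers.
- The arm moves only by the tool arm_command, never from a script. Its argument "deltas" is a list of rows, each an object of numbers: "hand": the finger opening in mm, from 0 to 85.4; "tx", "ty", "tz": the shift along the tool's x, y, z in mm; "wx", "wy", "wz": the turn, a rotation vector about the tool's x, y, z in rad. A call has 1 to 8 rows; each row shifts and turns the commanded pose from where the row before left it, along the tool's axes as they then stand; what a row does not reach is not made up. A row lasts 1/8 s, in which the tool goes at most 62.5 mm and 10.7 degrees, less where a joint would pass 70% of its speed; a pose out of reach is approached as far as the arm can. A call with a gripper value outside its range is refused whole. The fingers move at their own pace and stop on an object; "squeeze" is the grip in N (left out, the last holds). Time passes only in rows, so rows that do not move let the fingers close. It gives the time, the measured TCP pose, the force, the opening and the grip force at its end, in the units of the state.
- r.sense(): the state, without advancing time (a new reading comes with each control period).
- imaging.grab_frame(name): name is "scene" or "top"; returns a dict with "image" (400x640x3 uint8, red, green, blue), "mtx" (3x3 intrinsics, pixels), "D" ([k1, k2, p1, p2, k3] as OpenCV has them; the pictures are not rectified), "world_to_cam" (4x4, takes a point from world to camera coordinates). Camera axes: x right, y up, looking along -z (the intrinsics and any distortion apply to the point x, -y, -z); pixel columns grow to the right and rows downward; lengths in mm; the calibration is good to about 2 mm. A picture is of the moment at which its call begins. There is no depth.
- r.sign_off(): hands the job in; it is judged then, once.
The state is a dict: "clock": time; "qpos": joint angles; "qvel": joint speeds; "joint_efforts": joint torques, N m; "eef_pos": TCP position; "tcp_rot": TCP orientation; "contact_force": force on the tool from outside, world axes, zero at the start; "wrist_torque": the same for the moment, N m; "opening": opening from 0.0 (shut) to 1.0 (fully open); "grasp_force": force on a finger pad.
Only numpy, scipy, OpenCV 4.12 (cv2) and the standard library are available. Lean on these libraries where they do the work, as an engineer would, in place of code of your own. Each camera call takes 0.05 s, during which the arm holds its last target. There are 200 camera calls.

### The job

Pick the hub cone that fits out of the two on the bench (the narrower one) and set it upright into the taper cup of the spool stand, its lug about midway between the two stop pins; with the lug still clear of the pins, press it firmly home, with roughly 15 N and never as much as 25 N. Then prove it is not jammed, keeping it seated and gently feeling for each stop: rock it anticlockwise (seen from above) until the lug touches one pin, then back clockwise until it touches the other. Finish with the lug about midway between the pins, the cone fully seated and let go, and leave everything else on the bench alone.

Things in the scene. Friction and masses are not known exactly. Their poses are not given: they have to be found in the camera images.
- cone: The hub cone to seat: bare aluminium, 74 mm tall, 130 g (varies by a third), standing on its small end. Origin: centre of the small end (underside); z up its axis. Taper: 26 mm diameter at z = 0 growing straight to 44 mm at z = 32 mm; then a flange 46 mm across to z = 38 mm, with a lug along +x; above it the grip fin.
- cone_grip (a point): Middle of the fin where it is pinched, 62 mm above the cone's origin. The fin spans z = 38 to 74 mm, 36 mm long along the cone's x and 14 mm thick along its y (pinch it across y); with the TCP here the fingertips stay 5 mm above flange and lug.
- cone_lug (a point): Point on the cone's steel lug, 31 mm from the cone's axis along the cone's +x, 35 mm above its origin. The lug is 8 mm wide, z = 32 to 38 mm, and sticks out of the flange to 37.5 mm from the axis.
- wide_cone: The cone that does not fit: same shape, material, height, fin and lug width, but its taper is 36 mm in diameter at the small end and 54 mm at the large end, flange 56 mm; the lug reaches 42.5 mm. To be left where it is (within 25 mm).
- stand: The fixed spool stand: dark steel base plate 130 x 130 x 12 mm with a round steel housing on it, 74 mm in diameter, its rim 52 mm above the bench. Origin: centre of the underside; z up; its +x points to the middle of the gap between the two stop pins.
- cup_mouth (a point): The taper cup in the stand's housing. This point: centre of its mouth at the rim; z up; x as the stand's, +y on the left pin's side. Mouth 42 mm in diameter, narrowing with the cone's own taper to 25 mm at 30 mm depth; the floor, 34 mm deep, is not reached by the cone.
- cup_home (a point): Where the cone's origin lies when it is fully home, on the cup's axis 29 mm below the mouth (1 mm either way). The cone rests on the taper alone, its flange 3 mm above the rim, and turns about z.
- cup (a joint): How far the cup is pressed down on the very stiff preload spring under it: 0 when unloaded, growing downward, 25 N per mm (15 N is 0.6 mm), up to 3 mm. Far too small to read from the noisy value: feel the force at the wrist.
- pin_left: Left stop pin: steel, upright, 6 mm in diameter, 11 mm tall above the rim, 31 mm from the cup's axis, 0.75 rad anticlockwise (towards its +y) from the +x of cup_mouth. Origin at its foot, on the rim. The 8 mm lug, pointing along that +x when midway, meets it after about 0.52 rad.
- pin_right: Right stop pin: the same, 0.75 rad clockwise from the +x of cup_mouth.
- scraper: A spatula-like print scraper lying on the bench; bystander, not to be moved. Origin: underside.
- screwdriver: A screwdriver lying on the bench; bystander.
- nozzle_jar: A clear jar of 48 mm diameter, 50 mm tall; bystander. Origin: centre of the underside.
- caliper: A 200 mm caliper lying flat; bystander.
- gear: A printed yellow gear, 58 mm in diameter, 14 mm thick, lying flat; bystander.
- glue: A white glue bottle of 26 mm diameter, 95 mm tall, standing; bystander.
Mind the look-alikes: they are no part of the job. Leave any green or orange look-alike of the cone alone.

How it is judged (in metres and radians):
On the way, in this order (a step that is already met when the one before it is completed fails the run):
1. the cone stands in the cup, fully down on its taper and upright, its lug between the pins and touching neither, and is pressed home with more than 10 N (the cup sunk by 0.4 mm on its spring) (z of cone in the frame of cup_mouth below -0.0265 m and horizontal distance between cone and cup_mouth below 0.004 m and angle between cone's own z axis and vertical below 0.06 rad and value of joint cup above 0.0004 m and x of cone_lug in the frame of cup_mouth above 0.02 m and contact force between cone and pin_left below 0.3 N and contact force between cone and pin_right below 0.3 N), for 0.2 s.
2. still seated, the cone is turned anticlockwise until its lug touches the left pin (z of cone in the frame of cup_mouth below -0.0265 m and horizontal distance between cone and cup_mouth below 0.004 m and angle between cone's own z axis and vertical below 0.06 rad and contact force between cone and pin_left above 0.5 N), for 0.1 s.
3. still seated, the cone is turned back clockwise until its lug touches the right pin (z of cone in the frame of cup_mouth below -0.0265 m and horizontal distance between cone and cup_mouth below 0.004 m and angle between cone's own z axis and vertical below 0.06 rad and contact force between cone and pin_right above 0.5 N), for 0.1 s.
At the end, for the whole second after the job is handed in: The cone stands in the cup on its taper, its origin more than 26.5 mm below the cup's mouth, within 4 mm of its axis, tilted less than 0.06 rad, its lug on the pins' side within 10 mm of the middle of the gap (clear of both pins), released and at rest (z of cone in the frame of cup_mouth below -0.0265 m and horizontal distance between cone and cup_mouth below 0.004 m and angle between cone's own z axis and vertical below 0.06 rad and x of cone_lug in the frame of cup_mouth above 0.02 m and y of cone_lug in the frame of cup_mouth between -0.01 and 0.01 m and contact force between the fingers and cone below 0.1 N and linear speed of cone below 0.01 m/s); the robot touches nothing.
It fails at once if the cone is forced into the cup with more than 25 N (cup sunk by more than 1 mm) (value of joint cup above 0.001 m).
It fails at once if a stop pin is loaded with more than 12 N (contact force between cone and pin_left above 12 N or contact force between cone and pin_right above 12 N).
It fails at once if the other cone is moved by more than 25 mm (distance of wide_cone from where it was at the start of the episode above 0.025 m).
It fails at once if a bystander is moved by more than 40 mm (distance of any of scraper, screwdriver, nozzle_jar, caliper, gear, glue from where it was at the start of the episode above 0.04 m).
It also fails if it takes over 70 s, if anything falls off the work surface, if the arm or the gripper's body presses on something with over 40 N, if the wrist force passes 120 N, or if a joint passes its speed limit or range.

## Working session

There is one attempt and no reset: what is moved stays moved. The work goes in short steps, Python scripts to look and compute and a tool call to move; the robot and the scene stay as the last step left them, time stands still between calls to the robot, and variables do not carry over. Pictures are saved under pics/ and viewed, at most 10 in all, crops included, and the job is handed in when it is done.

Besides the shell and the picture viewer there is one more tool, called after ">>>" as a command line: name --argument value ..., lists and objects as JSON in quotes. arm_command: Moves the arm, as the interface text tells. Its arguments: {"type":"object","properties":{"deltas":{"type":"array"},"squeeze":{"type":"number"}},"required":["deltas"]}

```bash
mkdir -p pics
cat > h.py <<'E'
import numpy as np, cv2
from rig import r, imaging
def grab(n,f):
    d=imaging.grab_frame(n); cv2.imwrite('pics/'+f,d['image'][:,:,::-1]); np.savez('pics/'+f+'.npz',**{k:np.array(d[k]) for k in d}); return d
def ray(d,uv):
    p=cv2.undistortPoints(np.array([[uv]],float),np.array(d['mtx'],float),np.array(d['D'],float))[0,0]
    T=np.array(d['world_to_cam']);R=T[:3,:3];c=-R.T@T[:3,3]
    return c,R.T@np.array([p[0],-p[1],-1])
def at_z(d,uv,z):
    c,v=ray(d,uv); return c+v*(z-c[2])/v[2]
def proj(d,P):
    T=np.array(d['world_to_cam']);q=T[:3,:3]@np.array(P,float)+T[:3,3]
    return cv2.projectPoints(np.array([[q[0],-q[1],-q[2]]]),np.zeros(3),np.zeros(3),np.array(d['mtx'],float),np.array(d['D'],float))[0].ravel()
E
python3 - <<'E'
from h import *
for n in('top','scene'):
    d=grab(n,n+'0.png'); print(n,ray(d,(320,200)))
print(r.sense())
E
```

```text
top (array([461.58761516,  -5.97904627, 955.01388901]), array([ 1.75052040e-01,  5.41283704e-06, -9.84656275e-01]))
scene (array([1402.06407719,  284.45748927,  790.17121012]), array([-0.72375539, -0.26678048, -0.63660107]))
{'clock': 0.1, 'qpos': array([ 1.22259328e+00,  3.53590408e-01,  1.63408642e+00,  2.23546102e-05,
        1.15521152e+00, -2.38346295e-03]), 'qvel': array([ 0.00116321, -0.00146617, -0.00127301, -0.00065897, -0.00022143,
        0.0017941 ]), 'joint_efforts': array([-5.30449015e-04, -6.06358552e+01, -3.42822039e+01, -3.58239902e-05,
        3.93324124e-03, -2.34503335e-05]), 'eef_pos': array([211.69435416, 587.60612701, 249.3181454 ]), 'tcp_rot': array([-3.14029701e+00, -2.35282659e-05,  2.79576401e+00]), 'contact_force': array([-0.1123619 , -0.50221515, -0.7387147 ]), 'wrist_torque': array([ 0.01295904, -0.03832438, -0.00132907]), 'grasp_force': 0.0, 'opening': 1.002942609058647}
```

View pics/top0.png

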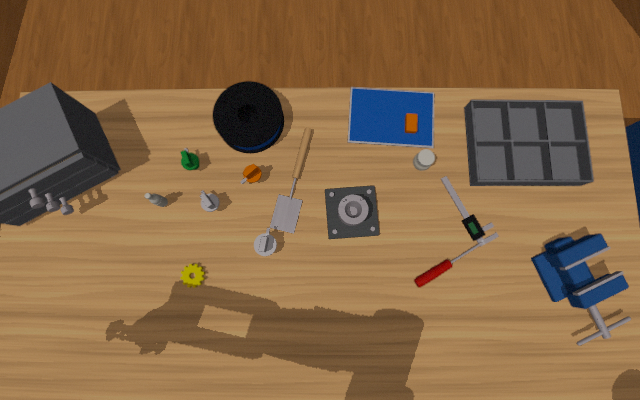

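View pics/scene0.png

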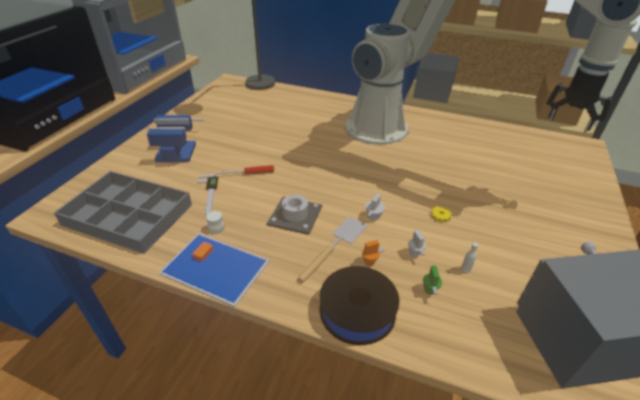

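The top view shows two bare aluminium cones, at (209,201) and (265,244). The look-alikes are the green one at (190,159) and the orange one at (252,173). The glue is at (155,199) and the stand at (353,210). Next I'll crop the cones and the stand to compare flange sizes.

Run:
```python
from h import *
a=cv2.imread('pics/top0.png')
c1=cv2.resize(a[175:275,190:290],(400,400),interpolation=cv2.INTER_CUBIC)
c2=cv2.resize(a[175:250,315:390],(400,400),interpolation=cv2.INTER_CUBIC)
cv2.imwrite('pics/c1.png',np.hstack([c1,c2]))
b=cv2.imread('pics/scene0.png')
cv2.imwrite('pics/c2.png',cv2.resize(b[185:275,260:440],(800,400),interpolation=cv2.INTER_CUBIC))
```

```text
(no output)
```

View pics/c1.png

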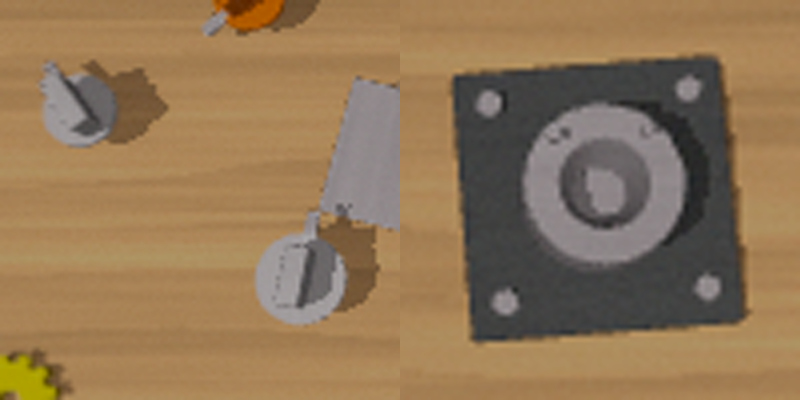

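View pics/c2.png

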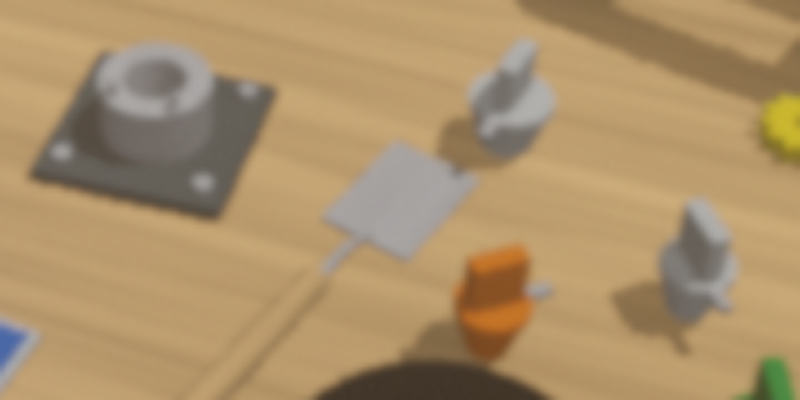

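The left cone at (209,201) has a flange about 18 px wide, against about 22.5 px for the one at (265,244). That ratio of 0.8 equals 46/56, so the left one is the narrow cone. Its lug points up and to the left. The pins show at about (344,200) and (362,199).

```bash
cat > m.py <<'E'
from h import *
from scipy.optimize import least_squares
d=dict(np.load('pics/top0.png.npz')); s=dict(np.load('pics/scene0.png.npz'))
t2=lambda x,y:(315+(x-400)/5.333-.4,175+y/5.333-.4)
t1=lambda x,y:(190+x/4-.4,175+y/4-.4)
s2=lambda x,y:(260+x/4.444-.4,185+y/4.444-.4)
E
python3 - <<'E'
from m import *
# stand
C=[at_z(d,t2(*p),12)[:2] for p in[(453,75),(718,57),(745,318),(472,340)]]
print('plate',np.round(C,1),np.mean(C,0),[np.linalg.norm(C[i]-C[i-1]) for i in range(4)],[np.arctan2(*(C[i]-C[i-1])[::-1]) for i in range(4)])
print('rim top',at_z(d,t2(605,184),52),'scene',at_z(s,s2(155,78),52))
P=[at_z(d,t2(*p),52)[:2] for p in[(557,138),(650,131)]];print('pins',P)
print('cone flange top',at_z(d,t1(80,110),38),'scene flange',at_z(s,s2(699,267),38))
print('lug tip',at_z(d,t1(48,68),38),'scene',at_z(s,s2(728,303),36))
print('small end scene',at_z(s,s2(688,318),0))
print('wide flange',at_z(d,t1(301,279),38))
def ov(dd,img,pts,col):
    for p in pts:
        u=proj(dd,p); cv2.circle(img,tuple(int(round(k)) for k in (u+.4)*5),1,col,-1)
np.save('x.npy',0)
E
```

```text
plate [[ 659.   -17.7]
 [ 667.6 -146.2]
 [ 541.1 -155.8]
 [ 530.8  -26.3]] [599.62026333 -86.50689012] [np.float64(128.42311298593566), np.float64(128.78419972994817), np.float64(126.91299241549596), np.float64(129.89621837704996)] [np.float64(0.06651567257551477), np.float64(-1.5034029589506495), np.float64(-3.0663948080418026), np.float64(1.6498449260899373)]
rim top [599.34865039 -86.84566793  52.        ] scene [599.40776859 -89.70617084  52.        ]
pins [array([620.833792  , -65.07845985]), array([ 624.04034116, -108.00325278])]
cone flange top [619.75522376 271.49606427  38.        ] scene flange [623.94852013 270.69370318  38.        ]
lug tip [646.72636502 293.24869237  38.        ] scene [644.60838782 291.69915598  36.        ]
small end scene [629.71576158 271.68322406   0.        ]
wide flange [514.20922531 129.65150863  38.        ]
```

Run:
```python
from m import *
def cone(x,y,a):
    Rz=np.array([[np.cos(a),-np.sin(a),0],[np.sin(a),np.cos(a),0],[0,0,1]])
    ln=[]
    th=np.linspace(0,2*np.pi,40)
    for rad,z in((13,0),(22,32),(23,38)): ln.append(np.c_[rad*np.cos(th),rad*np.sin(th),0*th+z])
    for z in(38,74): ln.append(np.array([[18,7,z],[-18,7,z],[-18,-7,z],[18,-7,z],[18,7,z]]))
    ln.append(np.array([[22,4,38],[37.5,4,38],[37.5,-4,38],[22,-4,38]]))
    return [l@Rz.T+[x,y,0] for l in ln]
def draw(dd,fn,x0,y0,w,h,k,L):
    im=cv2.resize(cv2.imread(fn)[y0:y0+h,x0:x0+w],None,fx=k,fy=k,interpolation=cv2.INTER_CUBIC)
    for l in L:
        q=np.array([(proj(dd,p)+.5-[x0,y0])*k for p in l]); cv2.polylines(im,[np.int32(q)],False,(0,0,255),1)
    return im
L=cone(621,271.3,.70)
A=draw(d,'pics/top0.png',190,180,40,45,10,L);B=draw(s,'pics/scene0.png',400,222,40,45,10,L)
cv2.imwrite('pics/ov.png',np.hstack([A,B]))
```

```text
(no output)
```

View pics/ov.png

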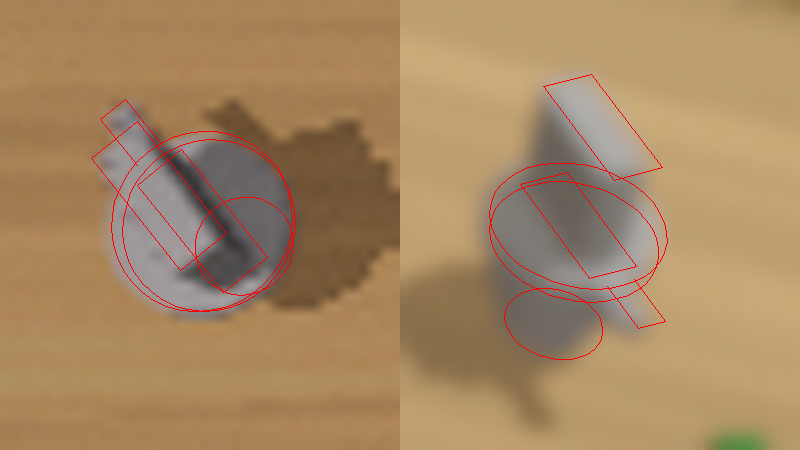

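The overlay fits both views within about 2 mm. The cone is at about (620, 271.5) with yaw 0.70, and the stand is at (599.4, −87) with yaw 0.072. I'll move above the cone.

>>> arm_command --deltas '[{"tx":-49,"ty":-16,"hand":60},{"tx":-49,"ty":-16},{"tx":-49,"ty":-16},{"tx":-49,"ty":-16},{"tx":-49,"ty":-16},{"tx":-49,"ty":-16},{"tx":-49,"ty":-16},{"tx":-49,"ty":-16}]'

```text
schema error: expected keys hand, tx, ty, tz, wx, wy, wz
```

>>> arm_command --deltas '[{"tx":-49,"ty":-16},{"tx":-50,"ty":-16},{"wz":0.175},{"wz":0.175},{"wz":0.175},{"wz":0.175},{"wz":0.175},{"wz":0.175}]'

```text
schema error: expected keys hand, tx, ty, tz, wx, wy, wz
```

>>> arm_command --deltas '[{"wz":0.175},{"wz":0.175},{"wz":0.175},{"wz":0.175},{"wz":0.175},{"wz":0.171},{},{}]'

```text
schema error: expected keys hand, tx, ty, tz, wx, wy, wz
```

>>> arm_command --deltas '[{"hand":60,"tx":-49,"ty":-16,"tz":0,"wx":0,"wy":0,"wz":0},{"hand":60,"tx":-49,"ty":-16,"tz":0,"wx":0,"wy":0,"wz":0},{"hand":60,"tx":-49,"ty":-16,"tz":0,"wx":0,"wy":0,"wz":0},{"hand":60,"tx":-49,"ty":-16,"tz":0,"wx":0,"wy":0,"wz":0},{"hand":60,"tx":-49,"ty":-16,"tz":0,"wx":0,"wy":0,"wz":0},{"hand":60,"tx":-49,"ty":-16,"tz":0,"wx":0,"wy":0,"wz":0},{"hand":60,"tx":-49,"ty":-16,"tz":0,"wx":0,"wy":0,"wz":0},{"hand":60,"tx":-49,"ty":-16,"tz":0,"wx":0,"wy":0,"wz":0}]'

```text
clock: 1.1
eef_pos: [538.3, 333.4, 249.7]
tcp_rot: [-3.141, -0.0, 2.796]
contact_force: [-0.0, 1.0, 0.1]
opening: 0.704
grasp_force: 0.0
```

>>> arm_command --deltas '[{"hand":60,"tx":-49,"ty":-16,"tz":0,"wx":0,"wy":0,"wz":0},{"hand":60,"tx":-50,"ty":-16,"tz":0,"wx":0,"wy":0,"wz":0},{"hand":60,"tx":0,"ty":0,"tz":0,"wx":0,"wy":0,"wz":0.175},{"hand":60,"tx":0,"ty":0,"tz":0,"wx":0,"wy":0,"wz":0.175},{"hand":60,"tx":0,"ty":0,"tz":0,"wx":0,"wy":0,"wz":0.175},{"hand":60,"tx":0,"ty":0,"tz":0,"wx":0,"wy":0,"wz":0.175},{"hand":60,"tx":0,"ty":0,"tz":0,"wx":0,"wy":0,"wz":0.175},{"hand":60,"tx":0,"ty":0,"tz":0,"wx":0,"wy":0,"wz":0.175}]'

```text
clock: 2.1
eef_pos: [619.3, 270.9, 249.4]
tcp_rot: [-3.141, 0.0, 1.74]
contact_force: [-0.7, -0.3, 1.1]
opening: 0.703
grasp_force: 0.0
```

>>> arm_command --deltas '[{"hand":60,"tx":0,"ty":0,"tz":0,"wx":0,"wy":0,"wz":0.175},{"hand":60,"tx":0,"ty":0,"tz":0,"wx":0,"wy":0,"wz":0.175},{"hand":60,"tx":0,"ty":0,"tz":0,"wx":0,"wy":0,"wz":0.175},{"hand":60,"tx":0,"ty":0,"tz":0,"wx":0,"wy":0,"wz":0.175},{"hand":60,"tx":0,"ty":0,"tz":0,"wx":0,"wy":0,"wz":0.175},{"hand":60,"tx":0,"ty":0,"tz":0,"wx":0,"wy":0,"wz":0.171},{"hand":60,"tx":0,"ty":0,"tz":0,"wx":0,"wy":0,"wz":0},{"hand":60,"tx":0,"ty":0,"tz":0,"wx":0,"wy":0,"wz":0}]'

```text
clock: 3.1
eef_pos: [619.4, 271.0, 249.7]
tcp_rot: [-3.141, 0.0, 0.704]
contact_force: [1.5, 0.1, 0.6]
opening: 0.706
grasp_force: 0.0
```

>>> arm_command --deltas '[{"hand":60,"tx":0,"ty":0,"tz":40,"wx":0,"wy":0,"wz":0},{"hand":60,"tx":0,"ty":0,"tz":40,"wx":0,"wy":0,"wz":0},{"hand":60,"tx":0,"ty":0,"tz":40,"wx":0,"wy":0,"wz":0},{"hand":60,"tx":0,"ty":0,"tz":30,"wx":0,"wy":0,"wz":0},{"hand":60,"tx":0,"ty":0,"tz":20,"wx":0,"wy":0,"wz":0},{"hand":60,"tx":0,"ty":0,"tz":10,"wx":0,"wy":0,"wz":0},{"hand":60,"tx":0,"ty":0,"tz":7.5,"wx":0,"wy":0,"wz":0},{"hand":60,"tx":0,"ty":0,"tz":0,"wx":0,"wy":0,"wz":0}]'

```text
clock: 4.1
eef_pos: [619.7, 271.1, 62.7]
tcp_rot: [3.141, -0.0, 0.7]
contact_force: [-0.8, 0.1, -0.4]
opening: 0.703
grasp_force: 0.0
```

>>> arm_command --deltas '[{"hand":25,"tx":0,"ty":0,"tz":0,"wx":0,"wy":0,"wz":0},{"hand":25,"tx":0,"ty":0,"tz":0,"wx":0,"wy":0,"wz":0},{"hand":25,"tx":0,"ty":0,"tz":0,"wx":0,"wy":0,"wz":0},{"hand":25,"tx":0,"ty":0,"tz":0,"wx":0,"wy":0,"wz":0}]'

```text
clock: 4.6
eef_pos: [619.6, 271.1, 62.7]
tcp_rot: [3.142, -0.0, 0.7]
contact_force: [0.2, -0.4, -0.5]
opening: 0.292
grasp_force: 0.0
```

Run:
```python
from h import *
s=r.sense();print(s['eef_pos'],s['opening'],s['contact_force'])
d=grab('scene','s1.png')
a=cv2.resize(d['image'][190:290,370:470,::-1],(500,500),interpolation=cv2.INTER_CUBIC);cv2.imwrite('pics/s1c.png',a)
```

```text
[619.62551008 271.09522438  62.65998623] 0.2924829326262439 [ 0.23792792 -0.38395904 -0.49354438]
```

View pics/s1c.png

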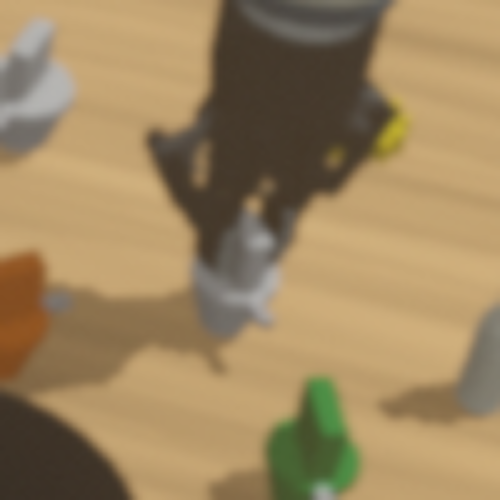

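The fin at crop (248,250) sits between the fingers, square to them, and the lug at (262,318) faces the camera. I'll close and lift.

>>> arm_command --deltas '[{"hand":8,"tx":0,"ty":0,"tz":0,"wx":0,"wy":0,"wz":0},{"hand":8,"tx":0,"ty":0,"tz":0,"wx":0,"wy":0,"wz":0},{"hand":8,"tx":0,"ty":0,"tz":0,"wx":0,"wy":0,"wz":0},{"hand":8,"tx":0,"ty":0,"tz":0,"wx":0,"wy":0,"wz":0}]' --squeeze 60

```text
clock: 5.15
eef_pos: [619.6, 271.1, 62.6]
tcp_rot: [3.142, -0.0, 0.7]
contact_force: [0.2, 0.5, 0.8]
opening: 0.156
grasp_force: 58.6
```

>>> arm_command --deltas '[{"hand":8,"tx":0,"ty":0,"tz":-10,"wx":0,"wy":0,"wz":0},{"hand":8,"tx":0,"ty":0,"tz":-30,"wx":0,"wy":0,"wz":0},{"hand":8,"tx":0,"ty":0,"tz":-30,"wx":0,"wy":0,"wz":0},{"hand":8,"tx":0,"ty":0,"tz":-20,"wx":0,"wy":0,"wz":0},{"hand":8,"tx":0,"ty":0,"tz":0,"wx":0,"wy":0,"wz":0},{"hand":8,"tx":0,"ty":0,"tz":0,"wx":0,"wy":0,"wz":0}]'

```text
clock: 5.9
eef_pos: [618.9, 270.7, 151.5]
tcp_rot: [-3.141, 0.001, 0.7]
contact_force: [-0.2, -0.5, -2.3]
opening: 0.155
grasp_force: 58.5
```

Run:
```python
from h import *
s=r.sense();print(s)
```

```text
{'clock': 5.9, 'qpos': array([ 4.10154759e-01,  5.27734821e-01,  1.59589685e+00, -3.73691969e-05,
        1.01942440e+00,  1.28120323e+00]), 'qvel': array([ 0.00073857,  0.01289619,  0.00595676, -0.00021596,  0.00038534,
        0.00169571]), 'joint_efforts': array([-1.94380307e-03, -7.19177699e+01, -3.25680614e+01, -1.91308523e-04,
       -3.15954443e-02, -2.26993575e-05]), 'eef_pos': array([618.93302073, 270.74590897, 151.46646184]), 'tcp_rot': array([-3.14120523e+00,  1.41156582e-03,  6.99767729e-01]), 'contact_force': array([-0.19854959, -0.48088147, -2.3419753 ]), 'wrist_torque': array([-0.04000796, -0.03984628,  0.02226387]), 'grasp_force': 58.54704022407532, 'opening': 0.15527035120769758}
```

>>> arm_command --deltas '[{"hand":8,"tx":0,"ty":0,"tz":0,"wx":0,"wy":0,"wz":0.157},{"hand":8,"tx":0,"ty":0,"tz":0,"wx":0,"wy":0,"wz":0.157},{"hand":8,"tx":0,"ty":0,"tz":0,"wx":0,"wy":0,"wz":0.157},{"hand":8,"tx":0,"ty":0,"tz":0,"wx":0,"wy":0,"wz":0.157}]'

```text
clock: 6.4
eef_pos: [618.7, 270.7, 150.7]
tcp_rot: [3.141, 0.003, 0.067]
contact_force: [0.3, 0.9, -0.9]
opening: 0.155
grasp_force: 58.5
```

>>> arm_command --deltas '[{"hand":8,"tx":-3,"ty":23,"tz":0,"wx":0,"wy":0,"wz":0},{"hand":8,"tx":-6,"ty":50,"tz":0,"wx":0,"wy":0,"wz":0},{"hand":8,"tx":-7,"ty":55,"tz":0,"wx":0,"wy":0,"wz":0},{"hand":8,"tx":-7,"ty":55,"tz":0,"wx":0,"wy":0,"wz":0},{"hand":8,"tx":-7,"ty":55,"tz":0,"wx":0,"wy":0,"wz":0},{"hand":8,"tx":-7,"ty":55,"tz":0,"wx":0,"wy":0,"wz":0},{"hand":8,"tx":-6,"ty":40,"tz":0,"wx":0,"wy":0,"wz":0},{"hand":8,"tx":-2.5,"ty":22.7,"tz":0,"wx":0,"wy":0,"wz":0}]'

```text
clock: 7.4
eef_pos: [598.0, -90.0, 151.6]
tcp_rot: [3.142, 0.002, 0.073]
contact_force: [-1.0, 1.0, -1.4]
opening: 0.155
grasp_force: 58.6
```

>>> arm_command --deltas '[{"hand":8,"tx":0,"ty":0,"tz":0,"wx":0,"wy":0,"wz":0},{"hand":8,"tx":0,"ty":0,"tz":0,"wx":0,"wy":0,"wz":0},{"hand":8,"tx":0,"ty":0,"tz":0,"wx":0,"wy":0,"wz":0},{"hand":8,"tx":0,"ty":0,"tz":0,"wx":0,"wy":0,"wz":0}]'

```text
clock: 7.9
eef_pos: [599.7, -86.2, 152.4]
tcp_rot: [-3.142, 0.0, 0.073]
contact_force: [0.1, -0.1, -1.2]
opening: 0.155
grasp_force: 58.6
```

Run:
```python
from h import *
s=r.sense();print(s['eef_pos'],s['tcp_rot'],s['contact_force'],s['wrist_torque'])
d=grab('scene','s2.png');e=grab('top','t2.png')
print(proj(d,s['eef_pos']),proj(e,s['eef_pos']))
A=cv2.resize(d['image'][160:240,250:330,::-1],(400,400),interpolation=cv2.INTER_CUBIC)
B=cv2.resize(e['image'][170:250,315:395,::-1],(400,400),interpolation=cv2.INTER_CUBIC)
cv2.imwrite('pics/s2c.png',np.hstack([A,B]))
```

```text
[599.68445455 -86.21394664 152.43256802] [-3.14150911e+00  1.16226285e-04  7.32687748e-02] [ 0.1006531  -0.12509899 -1.24904437] [-0.03141912  0.00987388  0.02168154]
[294.62159045 174.15475006] [356.75285448 202.00631081]
```

View pics/s2c.png

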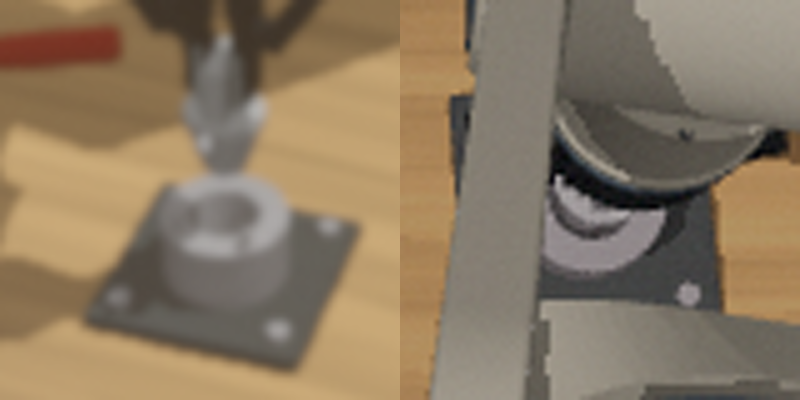

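The scene crop shows the cone upright over the cup, with its flange centre at about (226,108) in the crop and the rim centre at about (226,212). The lug points towards the pins. I'll check the relative offset in this camera.

Run:
```python
from h import *
d=dict(np.load('pics/s2.png.npz'))
f=lambda x,y:(250+x/5-.4,160+y/5-.4)
print(at_z(d,f(225,108),128.4),at_z(d,f(226,212),52))
# expected projections
for P in [(599.7,-86.2,128.4),(599.5,-87,52),(599.7,-86.2,90.4)]: print((proj(d,P)+.4-[250,160])*5)
```

```text
[599.7727053 -86.9380026 128.4      ] [598.43610908 -89.12091629  52.        ]
[226.27996523 108.22737155]
[228.63203387 213.97637602]
[228.05103994 162.25910972]
```

>>> arm_command --deltas '[{"hand":8,"tx":0,"ty":1.2,"tz":10,"wx":0,"wy":0,"wz":0},{"hand":8,"tx":0,"ty":0,"tz":15,"wx":0,"wy":0,"wz":0},{"hand":8,"tx":0,"ty":0,"tz":15,"wx":0,"wy":0,"wz":0},{"hand":8,"tx":0,"ty":0,"tz":10,"wx":0,"wy":0,"wz":0},{"hand":8,"tx":0,"ty":0,"tz":7,"wx":0,"wy":0,"wz":0},{"hand":8,"tx":0,"ty":0,"tz":0,"wx":0,"wy":0,"wz":0},{"hand":8,"tx":0,"ty":0,"tz":0,"wx":0,"wy":0,"wz":0}]'

```text
clock: 8.88
eef_pos: [600.1, -88.3, 95.9]
tcp_rot: [3.141, -0.001, 0.072]
contact_force: [-0.2, 0.2, -1.5]
opening: 0.155
grasp_force: 58.7
```

>>> arm_command --deltas '[{"hand":8,"tx":0,"ty":0,"tz":2,"wx":0,"wy":0,"wz":0},{"hand":8,"tx":0,"ty":0,"tz":1,"wx":0,"wy":0,"wz":0},{"hand":8,"tx":0,"ty":0,"tz":0,"wx":0,"wy":0,"wz":0},{"hand":8,"tx":0,"ty":0,"tz":0,"wx":0,"wy":0,"wz":0}]'

```text
clock: 9.38
eef_pos: [599.8, -88.2, 92.6]
tcp_rot: [3.142, -0.0, 0.072]
contact_force: [0.3, -0.1, -2.0]
opening: 0.156
grasp_force: 58.7
```

>>> arm_command --deltas '[{"hand":8,"tx":0,"ty":0,"tz":1,"wx":0,"wy":0,"wz":0},{"hand":8,"tx":0,"ty":0,"tz":1,"wx":0,"wy":0,"wz":0},{"hand":8,"tx":0,"ty":0,"tz":0,"wx":0,"wy":0,"wz":0},{"hand":8,"tx":0,"ty":0,"tz":0,"wx":0,"wy":0,"wz":0}]'

```text
clock: 9.88
eef_pos: [599.8, -88.2, 90.5]
tcp_rot: [3.142, 0.0, 0.072]
contact_force: [0.8, 0.2, -1.6]
opening: 0.153
grasp_force: 58.7
```

>>> arm_command --deltas '[{"hand":8,"tx":0,"ty":0,"tz":0.7,"wx":0,"wy":0,"wz":0},{"hand":8,"tx":0,"ty":0,"tz":0.3,"wx":0,"wy":0,"wz":0},{"hand":8,"tx":0,"ty":0,"tz":0,"wx":0,"wy":0,"wz":0},{"hand":8,"tx":0,"ty":0,"tz":0,"wx":0,"wy":0,"wz":0}]'

```text
clock: 10.38
eef_pos: [599.8, -88.2, 89.5]
tcp_rot: [-3.142, -0.0, 0.072]
contact_force: [-0.2, 1.0, -1.3]
opening: 0.149
grasp_force: 58.7
```

>>> arm_command --deltas '[{"hand":8,"tx":0,"ty":0,"tz":0.7,"wx":0,"wy":0,"wz":0},{"hand":8,"tx":0,"ty":0,"tz":0.3,"wx":0,"wy":0,"wz":0},{"hand":8,"tx":0,"ty":0,"tz":0,"wx":0,"wy":0,"wz":0},{"hand":8,"tx":0,"ty":0,"tz":0,"wx":0,"wy":0,"wz":0}]'

```text
clock: 10.88
eef_pos: [599.8, -88.2, 88.5]
tcp_rot: [-3.142, 0.0, 0.072]
contact_force: [-0.4, 0.8, -1.6]
opening: 0.152
grasp_force: 58.7
```

```bash
cat > st.py <<'E'
from rig import r
import numpy as np
np.set_printoptions(precision=3,suppress=True)
s=r.sense();print(s['eef_pos'],s['tcp_rot'],s['contact_force'],s['wrist_torque'])
E
python3 st.py
```

```text
[599.763 -88.18   88.469] [-3.142  0.     0.072] [-0.444  0.826 -1.627] [-0.035 -0.002 -0.001]
```

>>> arm_command --deltas '[{"hand":8,"tx":0,"ty":0,"tz":0.5,"wx":0,"wy":0,"wz":0},{"hand":8,"tx":0,"ty":0,"tz":0.3,"wx":0,"wy":0,"wz":0},{"hand":8,"tx":0,"ty":0,"tz":0,"wx":0,"wy":0,"wz":0},{"hand":8,"tx":0,"ty":0,"tz":0,"wx":0,"wy":0,"wz":0}]'

```text
clock: 11.38
eef_pos: [599.8, -88.2, 87.7]
tcp_rot: [3.142, -0.0, 0.072]
contact_force: [-0.3, 0.2, -2.2]
opening: 0.154
grasp_force: 58.7
```

```bash
python3 st.py
```

```text
[599.799 -88.18   87.687] [ 3.142 -0.     0.072] [-0.276  0.22  -2.169] [ 0.007 -0.047 -0.038]
```

>>> arm_command --deltas '[{"hand":8,"tx":0,"ty":0,"tz":0.4,"wx":0,"wy":0,"wz":0},{"hand":8,"tx":0,"ty":0,"tz":0,"wx":0,"wy":0,"wz":0},{"hand":8,"tx":0,"ty":0,"tz":0,"wx":0,"wy":0,"wz":0}]'

```text
clock: 11.75
eef_pos: [599.8, -88.2, 87.3]
tcp_rot: [3.142, -0.0, 0.072]
contact_force: [0.4, 0.6, -1.5]
opening: 0.152
grasp_force: 58.7
```

```bash
python3 st.py
```

```text
[599.803 -88.196  87.3  ] [ 3.142 -0.     0.072] [ 0.444  0.604 -1.504] [0.047 0.026 0.028]
```

>>> arm_command --deltas '[{"hand":8,"tx":0,"ty":0,"tz":0.5,"wx":0,"wy":0,"wz":0},{"hand":8,"tx":0,"ty":0,"tz":0,"wx":0,"wy":0,"wz":0},{"hand":8,"tx":0,"ty":0,"tz":0,"wx":0,"wy":0,"wz":0}]'

```text
clock: 12.12
eef_pos: [599.9, -88.2, 86.8]
tcp_rot: [3.142, -0.0, 0.072]
contact_force: [0.4, 0.8, -1.6]
opening: 0.154
grasp_force: 58.7
```

>>> arm_command --deltas '[{"hand":8,"tx":0,"ty":0,"tz":0.3,"wx":0,"wy":0,"wz":0},{"hand":8,"tx":0,"ty":0,"tz":0,"wx":0,"wy":0,"wz":0},{"hand":8,"tx":0,"ty":0,"tz":0,"wx":0,"wy":0,"wz":0}]'

```text
clock: 12.5
eef_pos: [599.9, -88.1, 86.6]
tcp_rot: [-3.142, -0.0, 0.072]
contact_force: [0.9, 1.8, 0.4]
opening: 0.148
grasp_force: 58.9
```

>>> arm_command --deltas '[{"hand":8,"tx":0.1,"ty":-0.3,"tz":0,"wx":0,"wy":0,"wz":0},{"hand":8,"tx":0,"ty":0,"tz":0.3,"wx":0,"wy":0,"wz":0},{"hand":8,"tx":0,"ty":0,"tz":0,"wx":0,"wy":0,"wz":0},{"hand":8,"tx":0,"ty":0,"tz":0,"wx":0,"wy":0,"wz":0}]'

```text
clock: 13.0
eef_pos: [600.0, -88.0, 86.2]
tcp_rot: [3.141, -0.0, 0.072]
contact_force: [1.8, 0.1, -0.1]
opening: 0.156
grasp_force: 58.9
```

```bash
python3 st.py
```

```text
[599.957 -87.954  86.225] [ 3.141 -0.     0.072] [ 1.755  0.076 -0.104] [-0.033 -0.234 -0.077]
```

>>> arm_command --deltas '[{"hand":8,"tx":0.2,"ty":0,"tz":0,"wx":0,"wy":0,"wz":0},{"hand":8,"tx":0,"ty":0,"tz":0.3,"wx":0,"wy":0,"wz":0},{"hand":8,"tx":0,"ty":0,"tz":0,"wx":0,"wy":0,"wz":0},{"hand":8,"tx":0,"ty":0,"tz":0,"wx":0,"wy":0,"wz":0}]'

```text
clock: 13.5
eef_pos: [600.1, -87.9, 85.9]
tcp_rot: [3.142, -0.0, 0.072]
contact_force: [0.5, -1.3, 0.2]
opening: 0.147
grasp_force: 58.9
```

```bash
python3 st.py
```

```text
[600.083 -87.894  85.883] [ 3.142 -0.     0.072] [ 0.546 -1.294  0.224] [-0.116 -0.182  0.008]
```

>>> arm_command --deltas '[{"hand":8,"tx":0,"ty":0,"tz":0.3,"wx":0,"wy":0,"wz":0},{"hand":8,"tx":0,"ty":0,"tz":0,"wx":0,"wy":0,"wz":0},{"hand":8,"tx":0,"ty":0,"tz":0,"wx":0,"wy":0,"wz":0}]'

```text
clock: 13.88
eef_pos: [600.1, -87.9, 85.6]
tcp_rot: [3.141, -0.0, 0.072]
contact_force: [1.7, -1.0, -0.2]
opening: 0.154
grasp_force: 58.9
```

```bash
python3 st.py
```

```text
[600.13  -87.935  85.649] [ 3.141 -0.     0.072] [ 1.743 -0.995 -0.18 ] [-0.125 -0.293 -0.019]
```

>>> arm_command --deltas '[{"hand":8,"tx":0,"ty":0,"tz":0.2,"wx":0,"wy":0,"wz":0},{"hand":8,"tx":0,"ty":0,"tz":0,"wx":0,"wy":0,"wz":0},{"hand":8,"tx":0,"ty":0,"tz":0,"wx":0,"wy":0,"wz":0}]'

```text
clock: 14.25
eef_pos: [600.2, -87.9, 85.5]
tcp_rot: [3.141, -0.0, 0.072]
contact_force: [1.9, -0.8, 0.8]
opening: 0.154
grasp_force: 58.9
```

```bash
python3 st.py
```

```text
[600.162 -87.906  85.486] [ 3.141 -0.     0.072] [ 1.912 -0.784  0.842] [-0.117 -0.284 -0.032]
```

>>> arm_command --deltas '[{"hand":8,"tx":0.3,"ty":0.1,"tz":0,"wx":0,"wy":0,"wz":0},{"hand":8,"tx":0,"ty":0,"tz":0.3,"wx":0,"wy":0,"wz":0},{"hand":8,"tx":0,"ty":0,"tz":0,"wx":0,"wy":0,"wz":0},{"hand":8,"tx":0,"ty":0,"tz":0,"wx":0,"wy":0,"wz":0}]'

```text
clock: 14.75
eef_pos: [600.3, -87.9, 85.2]
tcp_rot: [-3.142, 0.0, 0.072]
contact_force: [-1.0, -1.1, 4.6]
opening: 0.156
grasp_force: 59.6
```

```bash
python3 st.py
```

```text
[600.254 -87.94   85.22 ] [-3.142  0.     0.072] [-0.998 -1.087  4.555] [-0.026  0.123  0.012]
```

>>> arm_command --deltas '[{"hand":8,"tx":0,"ty":0,"tz":0.2,"wx":0,"wy":0,"wz":0},{"hand":8,"tx":0,"ty":0,"tz":0,"wx":0,"wy":0,"wz":0},{"hand":8,"tx":0,"ty":0,"tz":0,"wx":0,"wy":0,"wz":0}]'

```text
clock: 15.12
eef_pos: [600.3, -87.9, 85.1]
tcp_rot: [-3.142, 0.0, 0.072]
contact_force: [-1.0, -0.4, 6.8]
opening: 0.155
grasp_force: 60.0
```

```bash
python3 st.py
```

```text
[600.256 -87.938  85.129] [-3.142  0.     0.072] [-0.988 -0.45   6.818] [-0.064  0.231 -0.016]
```

>>> arm_command --deltas '[{"hand":8,"tx":0,"ty":0,"tz":0.3,"wx":0,"wy":0,"wz":0},{"hand":8,"tx":0,"ty":0,"tz":0,"wx":0,"wy":0,"wz":0},{"hand":8,"tx":0,"ty":0,"tz":0,"wx":0,"wy":0,"wz":0}]'

```text
clock: 15.5
eef_pos: [600.3, -87.9, 85.0]
tcp_rot: [-3.142, 0.0, 0.072]
contact_force: [-1.5, -0.4, 9.0]
opening: 0.152
grasp_force: 60.3
```

```bash
python3 st.py
```

```text
[600.264 -87.935  85.022] [-3.142  0.     0.072] [-1.493 -0.391  8.979] [-0.073  0.308 -0.01 ]
```

>>> arm_command --deltas '[{"hand":8,"tx":-0.1,"ty":0,"tz":0.3,"wx":0,"wy":0,"wz":0},{"hand":8,"tx":0,"ty":0,"tz":0.25,"wx":0,"wy":0,"wz":0},{"hand":8,"tx":0,"ty":0,"tz":0,"wx":0,"wy":0,"wz":0},{"hand":8,"tx":0,"ty":0,"tz":0,"wx":0,"wy":0,"wz":0},{"hand":8,"tx":0,"ty":0,"tz":0,"wx":0,"wy":0,"wz":0}]'

```text
clock: 16.12
eef_pos: [600.3, -88.0, 84.9]
tcp_rot: [-3.142, -0.0, 0.072]
contact_force: [-3.6, 0.6, 11.8]
opening: 0.152
grasp_force: 60.8
```

```bash
python3 st.py
```

```text
[600.308 -87.956  84.877] [-3.142 -0.     0.072] [-3.577  0.564 11.825] [ 0.013  0.461 -0.04 ]
```

>>> arm_command --deltas '[{"hand":8,"tx":-0.2,"ty":0,"tz":0.2,"wx":0,"wy":0,"wz":0},{"hand":8,"tx":0,"ty":0,"tz":0.1,"wx":0,"wy":0,"wz":0},{"hand":8,"tx":0,"ty":0,"tz":0,"wx":0,"wy":0,"wz":0},{"hand":8,"tx":0,"ty":0,"tz":0,"wx":0,"wy":0,"wz":0},{"hand":8,"tx":0,"ty":0,"tz":0,"wx":0,"wy":0,"wz":0}]'

```text
clock: 16.75
eef_pos: [600.3, -87.9, 84.8]
tcp_rot: [3.142, -0.001, 0.072]
contact_force: [-3.0, 0.1, 13.8]
opening: 0.156
grasp_force: 61.0
```

```bash
python3 st.py
```

```text
[600.271 -87.936  84.774] [ 3.142 -0.001  0.072] [-2.961  0.066 13.768] [0.123 0.526 0.024]
```

>>> arm_command --deltas '[{"hand":8,"tx":0,"ty":0,"tz":-0.5,"wx":0,"wy":0,"wz":0},{"hand":8,"tx":0,"ty":0,"tz":-0.5,"wx":0,"wy":0,"wz":0},{"hand":8,"tx":0,"ty":0,"tz":0,"wx":0,"wy":0,"wz":0},{"hand":8,"tx":0,"ty":0,"tz":0,"wx":0,"wy":0,"wz":0}]'

```text
clock: 17.25
eef_pos: [600.3, -88.0, 85.1]
tcp_rot: [3.142, -0.0, 0.072]
contact_force: [-1.8, -0.3, 6.2]
opening: 0.155
grasp_force: 59.9
```

```bash
python3 st.py
```

```text
[600.262 -87.957  85.102] [ 3.142 -0.     0.072] [-1.772 -0.299  6.232] [-0.019  0.131  0.027]
```

>>> arm_command --deltas '[{"hand":8,"tx":0,"ty":0,"tz":0,"wx":0,"wy":0,"wz":-0.06},{"hand":8,"tx":0,"ty":0,"tz":0,"wx":0,"wy":0,"wz":-0.06},{"hand":8,"tx":0,"ty":0,"tz":0,"wx":0,"wy":0,"wz":-0.06},{"hand":8,"tx":0,"ty":0,"tz":0,"wx":0,"wy":0,"wz":-0.06},{"hand":8,"tx":0,"ty":0,"tz":0,"wx":0,"wy":0,"wz":0},{"hand":8,"tx":0,"ty":0,"tz":0,"wx":0,"wy":0,"wz":0}]'

```text
clock: 18.0
eef_pos: [600.2, -88.1, 85.1]
tcp_rot: [3.141, -0.0, 0.312]
contact_force: [-0.4, -0.9, 7.4]
opening: 0.154
grasp_force: 60.0
```

```bash
python3 st.py
```

```text
[600.233 -88.05   85.107] [ 3.141 -0.     0.312] [-0.358 -0.869  7.39 ] [-0.166  0.155  0.055]
```

>>> arm_command --deltas '[{"hand":8,"tx":0,"ty":0,"tz":0,"wx":0,"wy":0,"wz":-0.05},{"hand":8,"tx":0,"ty":0,"tz":0,"wx":0,"wy":0,"wz":-0.05},{"hand":8,"tx":0,"ty":0,"tz":0,"wx":0,"wy":0,"wz":-0.05},{"hand":8,"tx":0,"ty":0,"tz":0,"wx":0,"wy":0,"wz":0},{"hand":8,"tx":0,"ty":0,"tz":0,"wx":0,"wy":0,"wz":0}]'

```text
clock: 18.62
eef_pos: [600.3, -88.1, 85.1]
tcp_rot: [3.141, -0.0, 0.462]
contact_force: [-0.9, -1.4, 6.1]
opening: 0.154
grasp_force: 59.9
```

```bash
python3 st.py
```

```text
[600.267 -88.119  85.101] [ 3.141 -0.     0.462] [-0.922 -1.43   6.137] [-0.161  0.128  0.008]
```

>>> arm_command --deltas '[{"hand":8,"tx":0,"ty":0,"tz":0,"wx":0,"wy":0,"wz":-0.03},{"hand":8,"tx":0,"ty":0,"tz":0,"wx":0,"wy":0,"wz":0},{"hand":8,"tx":0,"ty":0,"tz":0,"wx":0,"wy":0,"wz":0}]'

```text
clock: 19.0
eef_pos: [600.3, -88.1, 85.1]
tcp_rot: [3.141, -0.0, 0.492]
contact_force: [-1.1, -1.4, 6.5]
opening: 0.157
grasp_force: 59.9
```

```bash
python3 st.py
```

```text
[600.271 -88.118  85.085] [ 3.141 -0.     0.492] [-1.067 -1.358  6.472] [-0.184  0.138 -0.065]
```

>>> arm_command --deltas '[{"hand":8,"tx":0,"ty":0,"tz":0,"wx":0,"wy":0,"wz":-0.02},{"hand":8,"tx":0,"ty":0,"tz":0,"wx":0,"wy":0,"wz":0},{"hand":8,"tx":0,"ty":0,"tz":0,"wx":0,"wy":0,"wz":0}]'

```text
clock: 19.38
eef_pos: [600.2, -88.1, 85.0]
tcp_rot: [3.141, -0.0, 0.512]
contact_force: [-0.8, -2.4, 6.6]
opening: 0.151
grasp_force: 59.9
```

```bash
python3 st.py
```

```text
[600.23  -88.145  85.044] [ 3.141 -0.     0.512] [-0.768 -2.394  6.604] [-0.153  0.1   -0.121]
```

>>> arm_command --deltas '[{"hand":8,"tx":0,"ty":0,"tz":0,"wx":0,"wy":0,"wz":-0.015},{"hand":8,"tx":0,"ty":0,"tz":0,"wx":0,"wy":0,"wz":0},{"hand":8,"tx":0,"ty":0,"tz":0,"wx":0,"wy":0,"wz":0}]'

```text
clock: 19.75
eef_pos: [600.3, -88.1, 85.1]
tcp_rot: [3.141, -0.0, 0.527]
contact_force: [-0.2, -0.8, 6.1]
opening: 0.156
grasp_force: 59.9
```

```bash
python3 st.py
```

```text
[600.264 -88.144  85.077] [ 3.141 -0.     0.527] [-0.214 -0.808  6.07 ] [-0.204  0.146 -0.167]
```

>>> arm_command --deltas '[{"hand":8,"tx":0,"ty":0,"tz":0,"wx":0,"wy":0,"wz":-0.015},{"hand":8,"tx":0,"ty":0,"tz":0,"wx":0,"wy":0,"wz":0},{"hand":8,"tx":0,"ty":0,"tz":0,"wx":0,"wy":0,"wz":0}]'

```text
clock: 20.12
eef_pos: [600.3, -88.2, 85.1]
tcp_rot: [3.141, -0.0, 0.541]
contact_force: [-0.4, -1.4, 6.0]
opening: 0.153
grasp_force: 59.9
```

```bash
python3 st.py
```

```text
[600.279 -88.156  85.107] [ 3.141 -0.     0.541] [-0.439 -1.434  5.95 ] [-0.248  0.176 -0.168]
```

>>> arm_command --deltas '[{"hand":8,"tx":0,"ty":0,"tz":0,"wx":0,"wy":0,"wz":-0.015},{"hand":8,"tx":0,"ty":0,"tz":0,"wx":0,"wy":0,"wz":0},{"hand":8,"tx":0,"ty":0,"tz":0,"wx":0,"wy":0,"wz":0}]'

```text
clock: 20.5
eef_pos: [600.3, -88.2, 85.1]
tcp_rot: [3.141, -0.0, 0.557]
contact_force: [-0.5, -1.5, 6.2]
opening: 0.15
grasp_force: 59.9
```

```bash
python3 st.py
```

```text
[600.291 -88.151  85.099] [ 3.141 -0.     0.557] [-0.534 -1.509  6.191] [-0.197  0.141 -0.174]
```

>>> arm_command --deltas '[{"hand":8,"tx":0,"ty":0,"tz":0,"wx":0,"wy":0,"wz":-0.015},{"hand":8,"tx":0,"ty":0,"tz":0,"wx":0,"wy":0,"wz":0},{"hand":8,"tx":0,"ty":0,"tz":0,"wx":0,"wy":0,"wz":0}]'

```text
clock: 20.88
eef_pos: [600.3, -88.2, 85.1]
tcp_rot: [3.141, -0.0, 0.572]
contact_force: [-1.4, -1.3, 6.3]
opening: 0.157
grasp_force: 59.9
```

```bash
python3 st.py
python3 - <<'E'
from h import *
d=grab('scene','s3.png')
cv2.imwrite('pics/s3c.png',cv2.resize(d['image'][180:230,265:325,::-1],(720,600),interpolation=cv2.INTER_CUBIC))
E
```

```text
[600.267 -88.168  85.096] [ 3.141 -0.     0.572] [-1.443 -1.349  6.323] [-0.272  0.166 -0.147]
```

View pics/s3c.png

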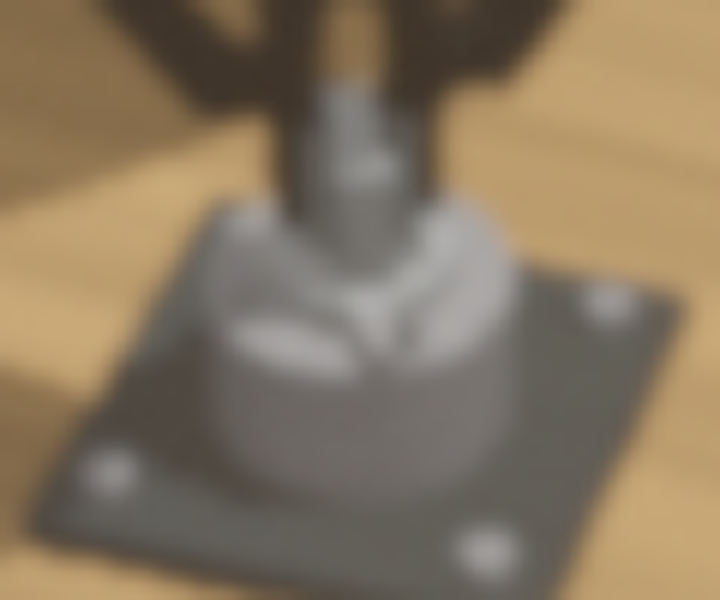

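The crop shows the seated cone with its lug ending near (372,325) and a dark pin-like shape just right of it at (405,335). I'll project the expected positions.

Run:
```python
from h import *
d=dict(np.load('pics/s3.png.npz'))
f=lambda P:np.round((proj(d,P)+.5-[265,180])*12)
c=np.array([600.2,-88.])
for s in(.75,-.75):
  a=.072+s
  print('pin',[f((*(c+31*np.array([np.cos(a),np.sin(a)])),z)) for z in(52,63)])
for a in(.40,.5,.57): print(a,f((*(c+37.5*np.array([np.cos(a),np.sin(a)])),61)),f((*(c+23*np.array([np.cos(a),np.sin(a)])),61)))
print('flange',f((*c,61)))
```

```text
pin [array([417., 352.]), array([416., 316.])]
pin [array([249., 316.]), array([247., 281.])]
0.4 [362. 349.] [363. 309.]
0.5 [378. 348.] [372. 308.]
0.57 [389. 347.] [379. 308.]
flange [364. 247.]
```

>>> arm_command --deltas '[{"hand":8,"tx":0,"ty":0,"tz":0,"wx":0,"wy":0,"wz":-0.02},{"hand":8,"tx":0,"ty":0,"tz":0,"wx":0,"wy":0,"wz":0},{"hand":8,"tx":0,"ty":0,"tz":0,"wx":0,"wy":0,"wz":0}]'

```text
clock: 21.3
eef_pos: [600.3, -88.2, 85.1]
tcp_rot: [3.141, -0.0, 0.592]
contact_force: [-1.5, -1.0, 7.9]
opening: 0.153
grasp_force: 59.9
```

```bash
python3 st.py
```

```text
[600.295 -88.184  85.128] [ 3.141 -0.     0.592] [-1.454 -0.992  7.95 ] [-0.22   0.147 -0.184]
```

>>> arm_command --deltas '[{"hand":8,"tx":0,"ty":0,"tz":0,"wx":0,"wy":0,"wz":-0.02},{"hand":8,"tx":0,"ty":0,"tz":0,"wx":0,"wy":0,"wz":0},{"hand":8,"tx":0,"ty":0,"tz":0,"wx":0,"wy":0,"wz":0}]'

```text
clock: 21.68
eef_pos: [600.3, -88.2, 85.1]
tcp_rot: [3.141, -0.0, 0.611]
contact_force: [-0.7, -2.6, 7.3]
opening: 0.15
grasp_force: 59.9
```

```bash
python3 st.py
```

```text
[600.323 -88.223  85.116] [ 3.141 -0.     0.611] [-0.665 -2.559  7.255] [-0.266  0.145 -0.32 ]
```

>>> arm_command --deltas '[{"hand":8,"tx":0,"ty":0,"tz":0,"wx":0,"wy":0,"wz":0},{"hand":8,"tx":0,"ty":0,"tz":0,"wx":0,"wy":0,"wz":0}]'

```text
clock: 21.92
eef_pos: [600.3, -88.2, 85.1]
tcp_rot: [3.141, -0.0, 0.611]
contact_force: [-0.1, -1.6, 6.6]
opening: 0.152
grasp_force: 59.9
```

```bash
python3 st.py
```

```text
[600.335 -88.193  85.128] [ 3.141 -0.     0.611] [-0.144 -1.581  6.585] [-0.25   0.251 -0.341]
```

The anticlockwise stop is felt: the moment jumped from −0.18 (friction) to −0.33 N m. Now I'll turn clockwise.

>>> arm_command --deltas '[{"hand":8,"tx":0,"ty":0,"tz":0,"wx":0,"wy":0,"wz":0.07},{"hand":8,"tx":0,"ty":0,"tz":0,"wx":0,"wy":0,"wz":0.07},{"hand":8,"tx":0,"ty":0,"tz":0,"wx":0,"wy":0,"wz":0.07},{"hand":8,"tx":0,"ty":0,"tz":0,"wx":0,"wy":0,"wz":0.07},{"hand":8,"tx":0,"ty":0,"tz":0,"wx":0,"wy":0,"wz":0.07},{"hand":8,"tx":0,"ty":0,"tz":0,"wx":0,"wy":0,"wz":0.07},{"hand":8,"tx":0,"ty":0,"tz":0,"wx":0,"wy":0,"wz":0},{"hand":8,"tx":0,"ty":0,"tz":0,"wx":0,"wy":0,"wz":0}]'

```text
clock: 22.92
eef_pos: [600.2, -88.0, 85.1]
tcp_rot: [3.141, -0.0, 0.192]
contact_force: [-0.3, -1.0, 6.8]
opening: 0.158
grasp_force: 59.9
```

```bash
python3 st.py
```

```text
[600.219 -88.011  85.108] [ 3.141 -0.     0.192] [-0.256 -1.041  6.775] [-0.092  0.183 -0.112]
```

>>> arm_command --deltas '[{"hand":8,"tx":0,"ty":0,"tz":0,"wx":0,"wy":0,"wz":0.07},{"hand":8,"tx":0,"ty":0,"tz":0,"wx":0,"wy":0,"wz":0.07},{"hand":8,"tx":0,"ty":0,"tz":0,"wx":0,"wy":0,"wz":0.07},{"hand":8,"tx":0,"ty":0,"tz":0,"wx":0,"wy":0,"wz":0.07},{"hand":8,"tx":0,"ty":0,"tz":0,"wx":0,"wy":0,"wz":0.07},{"hand":8,"tx":0,"ty":0,"tz":0,"wx":0,"wy":0,"wz":0.07},{"hand":8,"tx":0,"ty":0,"tz":0,"wx":0,"wy":0,"wz":0},{"hand":8,"tx":0,"ty":0,"tz":0,"wx":0,"wy":0,"wz":0}]'

```text
clock: 23.92
eef_pos: [600.3, -87.8, 85.1]
tcp_rot: [-3.141, -0.0, -0.229]
contact_force: [0.2, 1.4, 6.6]
opening: 0.153
grasp_force: 59.9
```

```bash
python3 st.py
```

```text
[600.256 -87.842  85.086] [-3.141 -0.    -0.229] [0.17  1.373 6.587] [ 0.133  0.087 -0.096]
```

>>> arm_command --deltas '[{"hand":8,"tx":0,"ty":0,"tz":0,"wx":0,"wy":0,"wz":0.06},{"hand":8,"tx":0,"ty":0,"tz":0,"wx":0,"wy":0,"wz":0.06},{"hand":8,"tx":0,"ty":0,"tz":0,"wx":0,"wy":0,"wz":0},{"hand":8,"tx":0,"ty":0,"tz":0,"wx":0,"wy":0,"wz":0}]'

```text
clock: 24.42
eef_pos: [600.3, -87.8, 85.1]
tcp_rot: [-3.141, -0.0, -0.348]
contact_force: [-0.3, 0.7, 6.4]
opening: 0.151
grasp_force: 59.9
```

```bash
python3 st.py
```

```text
[600.283 -87.787  85.067] [-3.141 -0.    -0.348] [-0.343  0.688  6.399] [ 0.143  0.079 -0.05 ]
```

>>> arm_command --deltas '[{"hand":8,"tx":0,"ty":0,"tz":0,"wx":0,"wy":0,"wz":0.02},{"hand":8,"tx":0,"ty":0,"tz":0,"wx":0,"wy":0,"wz":0.02},{"hand":8,"tx":0,"ty":0,"tz":0,"wx":0,"wy":0,"wz":0.015},{"hand":8,"tx":0,"ty":0,"tz":0,"wx":0,"wy":0,"wz":0},{"hand":8,"tx":0,"ty":0,"tz":0,"wx":0,"wy":0,"wz":0}]'

```text
clock: 25.05
eef_pos: [600.3, -87.7, 85.1]
tcp_rot: [-3.141, -0.0, -0.403]
contact_force: [-0.4, 1.2, 6.5]
opening: 0.155
grasp_force: 59.9
```

```bash
python3 st.py
```

```text
[600.251 -87.74   85.056] [-3.141 -0.    -0.403] [-0.446  1.157  6.473] [0.196 0.051 0.216]
```

>>> arm_command --deltas '[{"hand":8,"tx":0,"ty":0,"tz":0,"wx":0,"wy":0,"wz":0.015},{"hand":8,"tx":0,"ty":0,"tz":0,"wx":0,"wy":0,"wz":0.015},{"hand":8,"tx":0,"ty":0,"tz":0,"wx":0,"wy":0,"wz":0},{"hand":8,"tx":0,"ty":0,"tz":0,"wx":0,"wy":0,"wz":0}]'

```text
clock: 25.55
eef_pos: [600.3, -87.7, 85.1]
tcp_rot: [-3.141, -0.0, -0.433]
contact_force: [-0.8, 1.4, 7.2]
opening: 0.153
grasp_force: 59.9
```

```bash
python3 st.py
```

```text
[600.307 -87.733  85.088] [-3.141 -0.    -0.433] [-0.829  1.366  7.209] [0.195 0.138 0.153]
```

>>> arm_command --deltas '[{"hand":8,"tx":0,"ty":0,"tz":0,"wx":0,"wy":0,"wz":0.015},{"hand":8,"tx":0,"ty":0,"tz":0,"wx":0,"wy":0,"wz":0},{"hand":8,"tx":0,"ty":0,"tz":0,"wx":0,"wy":0,"wz":0}]'

```text
clock: 25.92
eef_pos: [600.3, -87.7, 85.1]
tcp_rot: [-3.141, -0.0, -0.448]
contact_force: [-0.7, 1.1, 6.7]
opening: 0.156
grasp_force: 59.9
```

```bash
python3 st.py
```

```text
[600.29  -87.719  85.102] [-3.141 -0.    -0.448] [-0.679  1.089  6.735] [0.231 0.102 0.175]
```

Friction plateau is +0.17 N m; the stop should come any moment.

>>> arm_command --deltas '[{"hand":8,"tx":0,"ty":0,"tz":0,"wx":0,"wy":0,"wz":0.015},{"hand":8,"tx":0,"ty":0,"tz":0,"wx":0,"wy":0,"wz":0},{"hand":8,"tx":0,"ty":0,"tz":0,"wx":0,"wy":0,"wz":0}]'

```text
clock: 26.3
eef_pos: [600.3, -87.7, 85.1]
tcp_rot: [-3.141, -0.0, -0.463]
contact_force: [-1.0, 0.5, 6.8]
opening: 0.15
grasp_force: 60.0
```

```bash
python3 st.py
```

```text
[600.332 -87.721  85.118] [-3.141 -0.    -0.463] [-1.026  0.517  6.774] [0.232 0.053 0.311]
```

>>> arm_command --deltas '[{"hand":8,"tx":0,"ty":0,"tz":0,"wx":0,"wy":0,"wz":0.01},{"hand":8,"tx":0,"ty":0,"tz":0,"wx":0,"wy":0,"wz":0},{"hand":8,"tx":0,"ty":0,"tz":0,"wx":0,"wy":0,"wz":0}]'

```text
clock: 26.68
eef_pos: [600.4, -87.7, 85.1]
tcp_rot: [-3.141, -0.0, -0.472]
contact_force: [0.2, 1.2, 6.2]
opening: 0.151
grasp_force: 60.1
```

```bash
python3 st.py
```

```text
[600.351 -87.683  85.127] [-3.141 -0.    -0.472] [0.246 1.223 6.2  ] [0.23  0.059 0.438]
```

The clockwise stop is felt too, at 0.44 N m. I'll turn back to the middle, ease the press and release.

>>> arm_command --deltas '[{"hand":8,"tx":0,"ty":0,"tz":0,"wx":0,"wy":0,"wz":-0.08},{"hand":8,"tx":0,"ty":0,"tz":0,"wx":0,"wy":0,"wz":-0.08},{"hand":8,"tx":0,"ty":0,"tz":0,"wx":0,"wy":0,"wz":-0.08},{"hand":8,"tx":0,"ty":0,"tz":0,"wx":0,"wy":0,"wz":-0.08},{"hand":8,"tx":0,"ty":0,"tz":0,"wx":0,"wy":0,"wz":-0.08},{"hand":8,"tx":0,"ty":0,"tz":0,"wx":0,"wy":0,"wz":-0.08},{"hand":8,"tx":0,"ty":0,"tz":0,"wx":0,"wy":0,"wz":-0.063},{"hand":8,"tx":0,"ty":0,"tz":0,"wx":0,"wy":0,"wz":0}]'

```text
clock: 27.68
eef_pos: [600.2, -87.9, 85.0]
tcp_rot: [-3.142, -0.0, 0.071]
contact_force: [-0.1, 0.4, 6.9]
opening: 0.154
grasp_force: 59.9
```

>>> arm_command --deltas '[{"hand":8,"tx":0,"ty":0,"tz":-0.5,"wx":0,"wy":0,"wz":0},{"hand":8,"tx":0,"ty":0,"tz":0,"wx":0,"wy":0,"wz":0},{"hand":20,"tx":0,"ty":0,"tz":0,"wx":0,"wy":0,"wz":0},{"hand":30,"tx":0,"ty":0,"tz":0,"wx":0,"wy":0,"wz":0},{"hand":40,"tx":0,"ty":0,"tz":0,"wx":0,"wy":0,"wz":0},{"hand":40,"tx":0,"ty":0,"tz":0,"wx":0,"wy":0,"wz":0}]'

```text
clock: 28.42
eef_pos: [599.9, -87.9, 85.1]
tcp_rot: [-3.142, 0.0, 0.07]
contact_force: [0.0, 0.2, 0.4]
opening: 0.47
grasp_force: 0.0
```

>>> arm_command --deltas '[{"hand":40,"tx":0,"ty":0,"tz":-10,"wx":0,"wy":0,"wz":0},{"hand":40,"tx":0,"ty":0,"tz":-30,"wx":0,"wy":0,"wz":0},{"hand":40,"tx":0,"ty":0,"tz":-50,"wx":0,"wy":0,"wz":0},{"hand":40,"tx":0,"ty":0,"tz":-40,"wx":0,"wy":0,"wz":0},{"hand":40,"tx":0,"ty":0,"tz":0,"wx":0,"wy":0,"wz":0},{"hand":40,"tx":0,"ty":0,"tz":0,"wx":0,"wy":0,"wz":0}]'

```text
clock: 29.18
eef_pos: [599.7, -87.9, 215.3]
tcp_rot: [3.142, -0.0, 0.07]
contact_force: [0.3, -0.3, -0.5]
opening: 0.468
grasp_force: 0.0
```

Run:
```python
from h import *
d=grab('scene','s4.png')
cv2.imwrite('pics/s4c.png',cv2.resize(d['image'][180:230,265:325,::-1],(720,600),interpolation=cv2.INTER_CUBIC))
```

```text
(no output)
```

View pics/s4c.png

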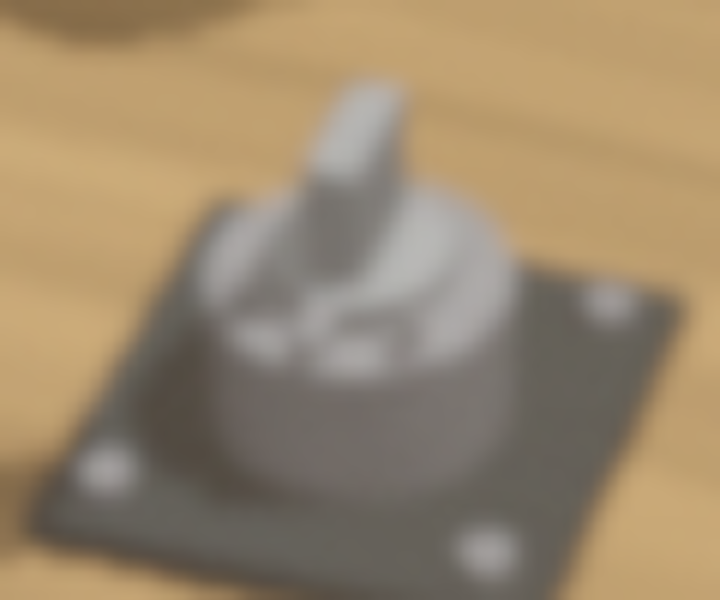

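The cone stands seated and upright. Its lug, at (310,325), is about midway between the pins at about (245,300) and (405,335), and the gripper is clear.

```bash
python3 -c "
from rig import r
print(r.sign_off())"
```

```text
the job is handed in; nothing more can be done
None
```

The narrower cone is seated in the cup: I pressed it home at about 15 N, felt both stops, then released it upright with the lug about midway between the pins. The job is handed in at about 29 s on the robot's clock; the sign-off gave no verdict.

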